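# Sweep the lens caps into the catch tray

## Robot

A 6-joint arm with a two-finger parallel gripper is mounted at the origin on the work surface. World frame = base frame: x ahead of the robot, y to its left, z up, the work surface at z = 0. Lengths are in m, angles in degrees, forces in N, time in s.
With the tool pointing down it reaches from about 0.25 to 0.8 m from the base axis. Payload 3.9 kg.
Tool frame: the origin (TCP) lies at the very end of the fingers, on their centre line; the grasp point (between the pads) lies 19 mm behind it; z points along the fingers, y is the line along which they close (so a half turn about z gives the same grasp; the last joint's range is limited). The gripper opens to 85 mm and grips with 20 to 120 N. Pads are 22 mm wide; open, the fingers measure 114 mm over their backs; the gripper's body (76 mm by 85 mm) begins 54 mm behind the grasp point. The pads swing forward as they close: fully open they stand 13 mm farther back than shut.
Start: joints at [76.433, 14.897, -7.913, 67.191, 0, 90], TCP at [0.123, 0.51, 0.231] pointing down, gripper open.
Joint ranges: [-159.42, 159.42], [-47.68, 98.78], [-73.54, 78.23], [-108.79, 121.32], [-90, 84.71], [-180, 180]. Speed limits (degrees/s): [147.25, 147.25, 180, 180, 180, 180].

## Interface

Orientations are given as [roll, pitch, yaw] about the fixed x, y, z axes, in that order (R = Rz(yaw) Ry(pitch) Rx(roll)).
In Python, from bench import env gives the robot as it stands.
- The arm moves only by the tool send_rows, never from a script. Its argument "rows" is one flat list of numbers, 4 for each row, row after row: the shift along the tool's x, y, z in units of 25 cm (1.0 is 25 cm), then the turn about the tool's z in units of pi/2 rad (1.0 is pi/2 rad). A call has exactly 5 rows; each row is the pose to reach, as a shift and turn from the pose commanded when the call began, along the tool's axes at that moment; what a row does not reach only later rows make up. A row lasts 1/8 s, in which the tool goes at most 62.5 mm and 10.7 degrees, less where a joint would pass 70% of its speed; a pose out of reach is approached as far as the arm can. A call with a number of a shift or a turn outside -1 to 1 is refused whole. A call with a gripper value outside its range is refused whole. "grip" is the gripper command: -1 is shut, 1 is fully open, values between are in proportion, set as the call begins (left out, the last holds). The fingers move at their own pace and stop on an object; the grip force is fixed at half the most. Time passes only in rows, so rows that repeat a pose let the fingers close, or fill a call up. It gives the time, the measured TCP pose, the force, the opening and the grip force at its end, in the units of the state.
- env.observe(): the state, without advancing time (a new reading comes with each control period).
- env.capture(name): name is "scene" or "top" or "wrist"; returns the picture (480x640x3 uint8, blue, green, red); there is no depth.
- env.camera_info(name): a dict with "fx", "fy", "cx", "cy" (pixels), "k1" (the pictures are not rectified: a ray, as slopes to the right and down, at radius r is drawn at 1 + k1 r^2 times it, then the intrinsics apply), "R" (3x3) and "t" (3): a world point X has camera coordinates R X + t. Camera axes: x right, y down, z forward; pixel columns grow to the right and rows downward; lengths in m; the calibration is good to about 2 mm. A picture is of the moment at which its call begins: read the wrist's pose just before it. camera_info takes no time and is no camera call; for the wrist camera it gives the pose at the moment of the call.
- env.finish_job(): hands the job in; it is judged then, once.
The state is a dict: "time_s": time; "qpos": joint angles; "qvel": joint speeds; "tau": joint torques, N m; "ee_pos": TCP position; "eef_rot": TCP orientation; "ft_force": force on the tool from outside, world axes, zero at the start; "ft_torque": the same for the moment, N m; "finger_gap": opening from 0.0 (shut) to 1.0 (fully open); "finger_force": force on a finger pad.
Only numpy, scipy, OpenCV 4.12 (cv2) and the standard library are available. Lean on these libraries where they do the work, as an engineer would, in place of code of your own. Each camera call takes 0.05 s, during which the arm holds its last target. There are 200 camera calls.

## Task

Clear the ledge by sweeping the three loose black lens caps with closed fingers through the open side of the low walnut catch tray until each lies flat and entirely inside it. Keep every cap sliding on the ledge: do not pinch it, lift it or press hard on it. Leave the lensboard, the loupe, the film can and the developing tank where they are, and finish with the hand clear.

Things in the scene. Friction and masses are not known exactly. Their poses are not given: they have to be found in the camera images.
- tray: three-sided walnut tray fixed to the ledge, its green inlay level with the ledge (no sill: caps slide in). Outside 130 mm (x) by 220 (y), walls 24 high, 10 thick. Origin: middle, at ledge height; z up. The -x side is open: opening in the plane x = -65 mm, y from -100 to +100; inside it runs back to x = +55. Place and yaw vary; the opening faces roughly world -y (the robot's right), where the caps lie
- cap1: black plastic lens cap, a flat disc 46 mm in diameter and 12 mm thick with straight sides, about 35 g, lying loose on the ledge and sliding freely on it (friction about that of plastic on smooth stone); origin: centre of its underside (height 0 when flat on the ledge), z up
- cap2: black plastic lens cap, a flat disc 46 mm in diameter and 12 mm thick with straight sides, about 35 g, lying loose on the ledge and sliding freely on it (friction about that of plastic on smooth stone); origin: centre of its underside (height 0 when flat on the ledge), z up
- cap3: black plastic lens cap, a flat disc 46 mm in diameter and 12 mm thick with straight sides, about 35 g, lying loose on the ledge and sliding freely on it (friction about that of plastic on smooth stone); origin: centre of its underside (height 0 when flat on the ledge), z up
- lensboard: square walnut lensboard 100 x 100 mm, 8 mm thick with a dark lens flange to 10 mm, lying flat and loose to the right of the caps as seen from the robot; origin: centre of its underside, z up
- loupe: round brass-rimmed loupe 52 mm in diameter, 38 mm high, standing loose beyond the caps; origin: centre of its underside, z up
- film_can: round silver tin film can 57 mm in diameter, 26 mm high, lying flat and loose beyond the caps; origin: centre of its underside, z up
- tank: black bakelite developing tank 92 mm in diameter, 118 mm high, about 0.5 kg, standing loose to the right of the caps as seen from the robot, farther out than the lensboard; origin: centre of its underside, z up

How it is judged (in metres and radians):
At the end, for the whole second after the job is handed in: All three caps lie still and flat on the ledge inside the tray, each centre at least 18 mm behind the plane of the open side and between the side walls; the lensboard, loupe, film can and tank are within 12 mm of where they started (x of cap1 in the frame of tray between -0.047 and 0.056 m and y of cap1 in the frame of tray between -0.1 and 0.1 m and height (world z) of each of cap1, cap2, cap3 below 0.006 m and angle between each of cap1, cap2, cap3's own z axis and vertical below 0.15 rad and linear speed of each of cap1, cap2, cap3 below 0.01 m/s and x of cap2 in the frame of tray between -0.047 and 0.056 m and y of cap2 in the frame of tray between -0.1 and 0.1 m and x of cap3 in the frame of tray between -0.047 and 0.056 m and y of cap3 in the frame of tray between -0.1 and 0.1 m and distance of each of lensboard, loupe, film_can, tank from where it was at the start of the episode below 0.012 m); the robot touches nothing.
It fails at once if a cap is lifted off the ledge (its origin more than 8 mm up) (height (world z) of any of cap1, cap2, cap3 above 0.008 m).
It fails at once if a cap is pinched or pressed hard (over 15 N between it and the fingers) (contact force between any of cap1, cap2, cap3 and the fingers above 15 N).
It fails at once if the lensboard, loupe, film can or developing tank is disturbed (moved more than 12 mm) (distance of any of lensboard, loupe, film_can, tank from where it was at the start of the episode above 0.012 m).
It also fails if it takes over 58 s, if anything falls off the work surface, if the arm or the gripper's body presses on something with over 40 N, if the wrist force passes 120 N, or if a joint passes its speed limit or range.

## Working session

There is one attempt and no reset: what is moved stays moved. The work goes in short steps, Python scripts to look and compute and a tool call to move; the robot and the scene stay as the last step left them, time stands still between calls to the robot, and variables do not carry over. Pictures are saved under pics/ and viewed, at most 10 in all, crops included, and the job is handed in when it is done.

Besides the shell and the picture viewer there is one more tool, called after "Emit:" as name(argument=value, ...) on one line, values as JSON. send_rows: Moves the arm, as the interface text tells. Shifts and turns lie within -1 to 1; 1 stands for 25 cm of shift or pi/2 rad of turn. Its arguments: {"type":"object","properties":{"rows":{"type":"array","items":{"type":"number"}},"grip":{"type":"number"}},"required":["rows"]}

```bash
mkdir -p pics; ls
python3 - <<'E'
from bench import env
import cv2,numpy as np
s=env.observe();print(s['time_s'],s['ee_pos'],s['eef_rot'],s['finger_gap'])
for n in ['top','scene']:
    cv2.imwrite(f'pics/{n}0.png',env.capture(n));c=env.camera_info(n);print(n,c)
E
```

```text
pics
0.0 [0.12299384 0.50965795 0.23043571] [-1.79883019e+02  2.09906905e-04  1.66431822e+02] 1.0050763871436796
top {'fx': 519.158709400782, 'fy': 519.158709400782, 'cx': 323.71995676294847, 'cy': 235.24912352290843, 'k1': 0.03820845944348123, 'R': array([[ 0.02115044, -0.99971436, -0.01112949],
       [-0.98827505, -0.01922217, -0.15146924],
       [ 0.15121204,  0.01420263, -0.98839931]]), 't': array([-0.07314186,  0.59207093,  0.80499339])}
scene {'fx': 469.4155416291204, 'fy': 469.4155416291204, 'cx': 318.4256938757824, 'cy': 247.52659308903156, 'k1': -0.07264625290844408, 'R': array([[ 0.75096692,  0.66003238, -0.02014827],
       [ 0.47735538, -0.56369889, -0.67407373],
       [-0.45626805,  0.49658919, -0.73838923]]), 't': array([-0.37936745, -0.28149478,  1.20498346])}
```

View pics/top0.png

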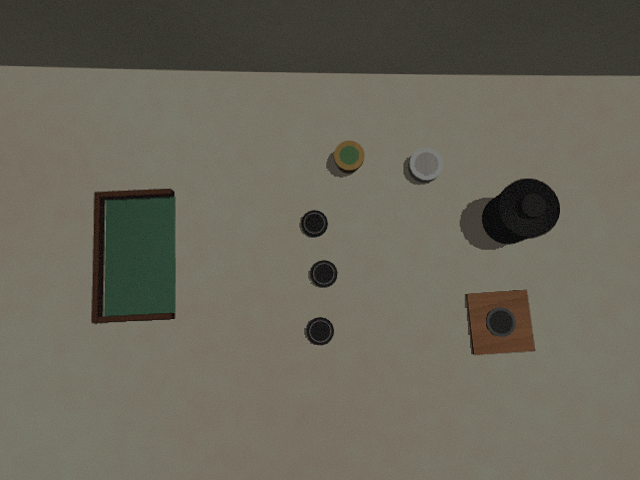

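View pics/scene0.png

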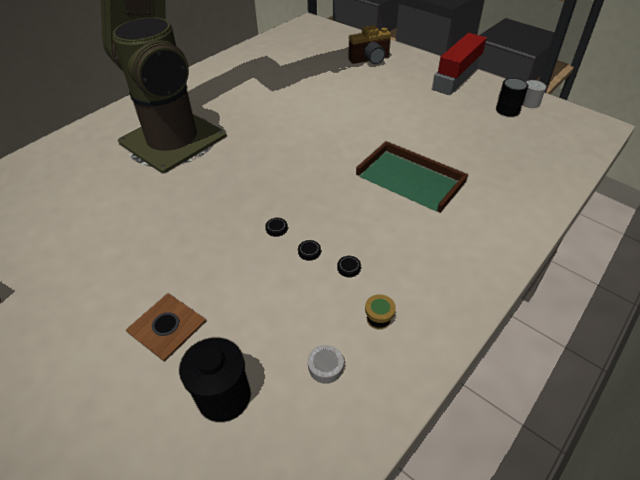

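The top view shows the caps at (314,223), (323,273) and (320,331). The tray is on the left with its open side at column ~175, rows 192–318. The loupe (349,156), can (425,165), tank (~520,215) and board (500,322) lie to the right or beyond.

```bash
cat > h.py <<'E'
from bench import env
import cv2,numpy as np
def px2w(n,pts,z,c=None):
    c=c or env.camera_info(n);out=[]
    for u,v in pts:
        d=np.array([(u-c['cx'])/c['fx'],(v-c['cy'])/c['fy']]);p=d.copy()
        for _ in range(20): p=d/(1+c['k1']*(p@p))
        R=np.array(c['R']);o=-R.T@c['t'];r=R.T@np.r_[p,1];out.append((o+r*(z-o[2])/r[2])[:2])
    return np.array(out)
E
python3 - <<'E'
from h import *
np.set_printoptions(precision=4,suppress=True)
print('caps top',px2w('top',[(314,223),(323,273),(320,331)],.012))
print('caps scene',px2w('scene',[(349,263),(309,247),(276,224)],.012))
print('inlay front top',px2w('top',[(175,195),(175,316)],0))
print('wall tops: far front, far back, near back, near front',px2w('top',[(174,190),(95,192),(92,323),(174,319)],.024))
print('loupe',px2w('top',[(349,156)],.038),'can',px2w('top',[(426,164)],.026),'tank',px2w('top',[(500,218)],0),'board',px2w('top',[(466,294),(527,290),(535,350),(473,354)],.008))
E
```

```text
caps top [[ 0.6193 -0.0436]
 [ 0.5342 -0.0608]
 [ 0.4384 -0.0579]]
caps scene [[ 0.6194 -0.0414]
 [ 0.5336 -0.06  ]
 [ 0.4384 -0.0563]]
inlay front top [[0.6662 0.2004]
 [0.458  0.1868]]
wall tops: far front, far back, near back, near front [[0.6694 0.1952]
 [0.6632 0.3282]
 [0.4447 0.3136]
 [0.4533 0.181 ]]
loupe [[ 0.7305 -0.1008]] can [[ 0.7223 -0.2322]] tank [[ 0.6361 -0.3627]] board [[ 0.5045 -0.3   ]
 [ 0.5135 -0.4007]
 [ 0.4163 -0.4094]
 [ 0.4072 -0.3091]]
```

```bash
cat >> h.py <<'E'
def delta(p,q):
    "pose p=(x,y,z,yaw deg) -> q, tool down: units for send_rows"
    a=np.radians(p[3]);d=np.array(q)-p
    t=(-d[3]+180)%360-180
    return np.round([(d[0]*np.cos(a)+d[1]*np.sin(a))/.25,(d[0]*np.sin(a)-d[1]*np.cos(a))/.25,-d[2]/.25,t/90],3)
def pose():
    s=env.observe();return np.r_[s['ee_pos'],s['eef_rot'][2]]
E
python3 - <<'E'
from h import *
w=[pose(),(.29,.31,.2,130),(.45,.06,.15,100),(.53,-.12,.06,86.2),(.53,-.12,.004,86.2)]
for p,q in zip(w,w[1:]): print(delta(p,q))
E
```

```text
[-0.837 -0.62   0.122  0.405]
[-1.177 -0.153  0.2    0.333]
[-0.765  0.19   0.36   0.153]
[0.    0.    0.224 0.   ]
```

Emit:
send_rows(rows=[-0.17, -0.12, 0.02, 0.08, -0.34, -0.24, 0.04, 0.16, -0.5, -0.37, 0.07, 0.24, -0.67, -0.5, 0.1, 0.32, -0.84, -0.62, 0.12, 0.4], grip=-1)

```text
time_s: 0.72
ee_pos: [0.2914, 0.3086, 0.2007]
eef_rot: [-180.0, 0.0, 130.2]
ft_force: [0.9, 0.3, 0.1]
finger_gap: 0.003
finger_force: 0.0
```

Emit:
send_rows(rows=[-0.19, -0.03, 0.03, 0.06, -0.38, -0.06, 0.06, 0.12, -0.58, -0.08, 0.1, 0.18, -0.78, -0.11, 0.14, 0.24, -0.97, -0.13, 0.17, 0.3])

```text
time_s: 1.35
ee_pos: [0.4237, 0.103, 0.1582]
eef_rot: [-180.0, -0.0, 103.2]
ft_force: [1.3, 0.4, -0.5]
finger_gap: 0.001
finger_force: 0.0
```

Run:
```python
from h import *
p=pose();print(p,env.observe()['qpos'],env.observe()['finger_gap']); print(delta(p,(.53,-.12,.06,86.2)))
```

```text
[4.23658170e-01 1.03048806e-01 1.58187035e-01 1.03231633e+02] [ 1.36657431e+01  9.04374730e+00 -2.71345331e+01  5.38674440e+01
  7.01897595e-03  9.04341046e+01] 0.001268173427721099
[-0.966  0.21   0.393  0.189]
```

Emit:
send_rows(rows=[-0.19, 0.04, 0.08, 0.04, -0.39, 0.08, 0.16, 0.08, -0.58, 0.12, 0.24, 0.12, -0.77, 0.17, 0.32, 0.16, -0.966, 0.21, 0.39, 0.19])

```text
time_s: 1.98
ee_pos: [0.5309, -0.1193, 0.0602]
eef_rot: [-180.0, -0.0, 86.2]
ft_force: [1.4, 0.1, -0.1]
finger_gap: -0.0
finger_force: 0.0
```

Run:
```python
from h import *
p=pose();print(p); print(delta(p,(.53,-.12,.004,86.2)))
i=env.capture('wrist');j=env.capture('top')[150:390,200:520]
cv2.imwrite('pics/a.png',np.hstack([cv2.resize(i,(400,300)),cv2.resize(j,(400,300))]))
```

```text
[ 5.30863928e-01 -1.19348347e-01  6.01595780e-02  8.62352192e+01]
[-0.003 -0.003  0.225  0.   ]
```

View pics/a.png

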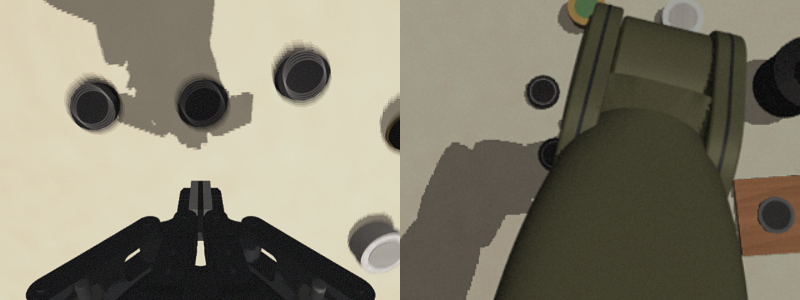

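The wrist view shows cap2 at (202,103), dead ahead of the shut fingers at column 201. Nothing sits behind it, so I'll descend and start the push.

Emit:
send_rows(rows=[0, 0, 0.06, 0, 0, 0, 0.12, 0, 0, 0, 0.18, 0, 0, 0, 0.21, 0, 0, 0, 0.225, 0])

```text
time_s: 2.7
ee_pos: [0.5303, -0.1175, 0.0045]
eef_rot: [-180.0, -0.0, 86.4]
ft_force: [0.2, -0.4, 0.7]
finger_gap: -0.002
finger_force: 0.0
```

Emit:
send_rows(rows=[0.03, 0, 0, 0, 0.06, 0, 0, 0, 0.085, 0, 0, 0, 0.11, 0, 0, 0, 0.14, 0, 0, 0])

```text
time_s: 3.32
ee_pos: [0.5331, -0.0827, 0.0053]
eef_rot: [180.0, 0.0, 86.3]
ft_force: [-1.4, -0.7, 0.4]
finger_gap: -0.004
finger_force: 0.2
```

Emit:
send_rows(rows=[0.04, 0, 0, 0, 0.09, 0, 0, 0, 0.14, 0, 0, 0, 0.19, 0, 0, 0, 0.23, 0, 0, 0])

```text
time_s: 3.95
ee_pos: [0.5366, -0.0246, 0.005]
eef_rot: [-180.0, -0.0, 86.4]
ft_force: [0.2, 0.3, 0.8]
finger_gap: -0.0
finger_force: 0.2
```

Run:
```python
from h import *
p=pose();print(p)
i=env.capture('wrist');j=env.capture('scene')[100:400,150:550]
cv2.imwrite('pics/b.png',np.hstack([cv2.resize(i,(400,300)),j]))
```

```text
[ 5.36577169e-01 -2.46475818e-02  5.03816232e-03  8.63649606e+01]
```

View pics/b.png

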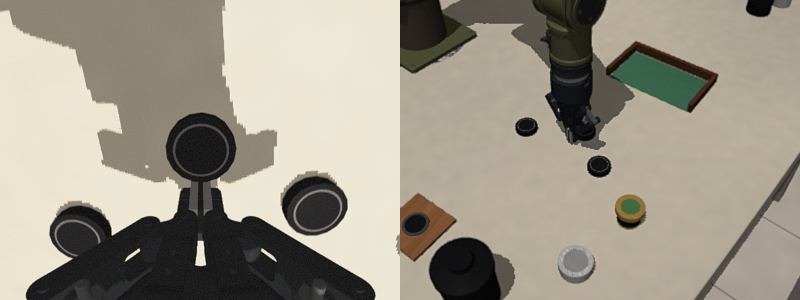

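Cap2, at (200,147) in the wrist view, is centred on the fingertips and sliding straight. Caps 1 and 3 and the other objects haven't moved.

Emit:
send_rows(rows=[0.05, 0, 0, 0, 0.11, 0, 0, 0, 0.17, 0, 0, 0, 0.23, 0, 0, 0, 0.29, 0, 0, 0])

```text
time_s: 4.68
ee_pos: [0.5412, 0.0479, 0.0051]
eef_rot: [-180.0, -0.0, 86.4]
ft_force: [0.3, 0.5, -0.2]
finger_gap: 0.003
finger_force: 0.1
```

Emit:
send_rows(rows=[0.06, 0, 0, 0, 0.12, 0, 0, 0, 0.18, 0, 0, 0, 0.24, 0, 0, 0, 0.3, 0, 0, 0])

```text
time_s: 5.3
ee_pos: [0.546, 0.1225, 0.0051]
eef_rot: [180.0, 0.0, 86.3]
ft_force: [0.3, -0.9, -0.2]
finger_gap: -0.004
finger_force: 0.1
```

Run:
```python
from h import *
p=pose();print(p, delta(p,(.5538,.24,.004,86.3)))
i=env.capture('wrist')
cv2.imwrite('pics/c.png',cv2.resize(i,(400,300)))
```

```text
[5.46043774e-01 1.22520505e-01 5.05178059e-03 8.63305845e+01] [0.471 0.001 0.004 0.   ]
```

View pics/c.png

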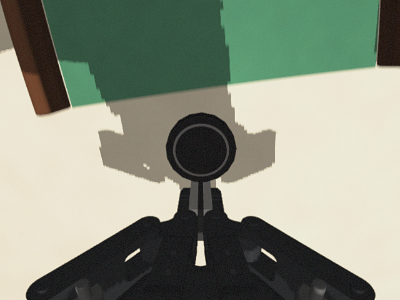

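Cap2 is still centred at (200,147), and the tray opening is straight ahead with both side walls well clear.

Emit:
send_rows(rows=[0.06, 0, 0, 0, 0.12, 0, 0, 0, 0.18, 0, 0, 0, 0.235, 0, 0, 0, 0.285, 0, 0, 0])

```text
time_s: 5.98
ee_pos: [0.5506, 0.1936, 0.005]
eef_rot: [180.0, 0.0, 86.3]
ft_force: [0.6, 0.2, -0.1]
finger_gap: -0.001
finger_force: 0.2
```

Emit:
send_rows(rows=[0.045, 0, 0, 0, 0.085, 0, 0, 0, 0.12, 0, 0, 0, 0.15, 0, 0, 0, 0.175, 0, 0, 0])

```text
time_s: 6.6
ee_pos: [0.5534, 0.2366, 0.005]
eef_rot: [-180.0, 0.0, 86.3]
ft_force: [-0.0, -1.2, 0.4]
finger_gap: -0.001
finger_force: 0.2
```

Emit:
send_rows(rows=[0.01, 0, 0, 0, -0.05, 0, 0, 0, -0.1, 0, 0, 0, -0.15, 0, -0.1, 0, -0.15, 0, -0.25, 0])

```text
time_s: 7.22
ee_pos: [0.5491, 0.1961, 0.0669]
eef_rot: [-179.8, 0.1, 86.2]
ft_force: [0.2, 0.8, 0.9]
finger_gap: 0.001
finger_force: 0.0
```

Run:
```python
from h import *
w=[pose(),(.58,.04,.066,90),(.623,-.1025,.06,93.7),(.623,-.1025,.004,93.7)];print(w[0])
for p,q in zip(w,w[1:]): print(delta(p,q))
```

```text
[5.49091605e-01 1.96085837e-01 6.68544805e-02 8.61919754e+01]
[-0.615  0.165  0.003 -0.042]
[-0.57   0.172  0.024 -0.041]
[0.    0.    0.224 0.   ]
```

Emit:
send_rows(rows=[-0.12, 0.03, 0, -0.01, -0.24, 0.06, 0, -0.02, -0.37, 0.1, 0, -0.03, -0.5, 0.13, 0, -0.04, -0.615, 0.165, 0, -0.042])

```text
time_s: 7.85
ee_pos: [0.5816, 0.0403, 0.0676]
eef_rot: [-180.0, 0.0, 90.0]
ft_force: [-0.0, 0.3, 0.2]
finger_gap: 0.005
finger_force: 0.0
```

Emit:
send_rows(rows=[-0.12, 0.04, 0, -0.01, -0.24, 0.08, 0, -0.02, -0.36, 0.12, 0.01, -0.03, -0.48, 0.15, 0.02, -0.04, -0.57, 0.17, 0.024, -0.041])

```text
time_s: 8.48
ee_pos: [0.6244, -0.1019, 0.0613]
eef_rot: [-180.0, -0.0, 93.7]
ft_force: [0.3, -0.9, 0.6]
finger_gap: -0.002
finger_force: 0.0
```

Run:
```python
from h import *
p=pose();print(p,delta(p,(.623,-.1025,.004,93.7)))
i=env.capture('wrist');j=env.capture('top')[150:390,60:380]
print(pose())
cv2.imwrite('pics/d.png',np.hstack([cv2.resize(i,(400,300)),cv2.resize(j,(400,300))]))
```

```text
[ 6.24438226e-01 -1.01891395e-01  6.13411203e-02  9.36913808e+01] [-0.002 -0.006  0.229 -0.   ]
[ 6.25026701e-01 -1.02551671e-01  6.13893879e-02  9.35824658e+01]
```

View pics/d.png

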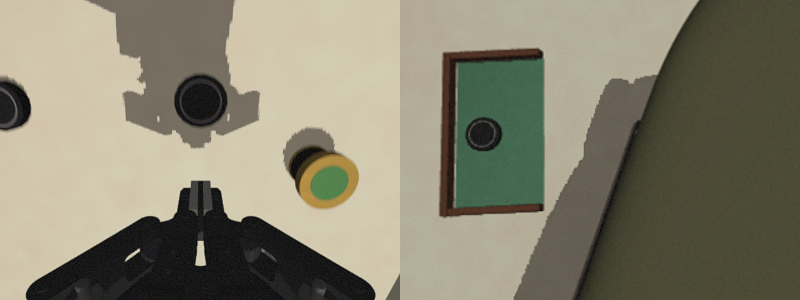

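Cap2 is well inside the tray at (484,133). Cap1 at (201,101) lines up with the fingers at column 201, and the loupe at right is clear.

Emit:
send_rows(rows=[0, 0, 0.06, 0, 0, 0, 0.12, 0, 0, 0, 0.18, 0, 0, 0, 0.21, 0, 0, 0, 0.227, 0])

```text
time_s: 9.2
ee_pos: [0.6247, -0.0992, 0.0039]
eef_rot: [-179.9, -0.0, 93.8]
ft_force: [-0.0, 0.1, 0.2]
finger_gap: -0.005
finger_force: 0.0
```

Emit:
send_rows(rows=[0.03, 0, 0, 0, 0.06, 0, 0, 0, 0.085, 0, 0, 0, 0.11, 0, 0, 0, 0.14, 0, 0, 0])

```text
time_s: 9.82
ee_pos: [0.6229, -0.0643, 0.0051]
eef_rot: [180.0, 0.0, 93.8]
ft_force: [-0.4, -0.6, 0.5]
finger_gap: -0.004
finger_force: 0.2
```

Emit:
send_rows(rows=[0.04, 0, 0, 0, 0.09, 0, 0, 0, 0.15, 0, 0, 0, 0.21, 0, 0, 0, 0.27, 0, 0, 0])

```text
time_s: 10.45
ee_pos: [0.6181, 0.0039, 0.0048]
eef_rot: [-180.0, -0.0, 93.8]
ft_force: [-0.0, -1.0, 0.3]
finger_gap: -0.006
finger_force: 0.2
```

Emit:
send_rows(rows=[0.06, 0, 0, 0, 0.12, 0, 0, 0, 0.18, 0, 0, 0, 0.24, 0, 0, 0, 0.3, 0, 0, 0])

```text
time_s: 11.08
ee_pos: [0.6132, 0.0785, 0.0048]
eef_rot: [-180.0, 0.0, 93.8]
ft_force: [0.1, -1.5, 0.3]
finger_gap: 0.003
finger_force: 0.2
```

Run:
```python
from h import *
p=pose();print(p,delta(p,(.6028,.208,.004,93.7)))
i=env.capture('wrist')
cv2.imwrite('pics/e.png',cv2.resize(i,(400,300)))
```

```text
[6.13191498e-01 7.84948706e-02 4.77324888e-03 9.38026673e+01] [ 0.52  -0.007  0.003  0.001]
```

View pics/e.png

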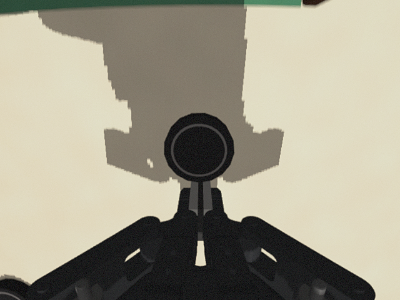

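Cap1 is at (199,147), still centred, with the tray's far wall well to its right.

Emit:
send_rows(rows=[0.06, 0, 0, 0, 0.12, 0, 0, 0, 0.18, 0, 0, 0, 0.24, 0, 0, 0, 0.3, 0, 0, 0])

```text
time_s: 11.75
ee_pos: [0.6082, 0.1534, 0.0048]
eef_rot: [-180.0, 0.0, 93.8]
ft_force: [0.5, -0.3, -0.7]
finger_gap: 0.001
finger_force: 0.1
```

Emit:
send_rows(rows=[0.055, 0, 0, 0, 0.105, 0, 0, 0, 0.15, 0, 0, 0, 0.19, 0, 0, 0, 0.22, 0, 0, 0])

```text
time_s: 12.38
ee_pos: [0.6046, 0.2078, 0.0048]
eef_rot: [180.0, 0.0, 93.8]
ft_force: [0.6, 0.4, -0.2]
finger_gap: 0.002
finger_force: 0.1
```

Emit:
send_rows(rows=[0.01, 0, 0, 0, -0.05, 0, 0, 0, -0.1, 0, 0, 0, -0.15, 0, -0.1, 0, -0.15, 0, -0.25, 0])

```text
time_s: 13.0
ee_pos: [0.6057, 0.1669, 0.0665]
eef_rot: [-179.8, 0.1, 93.6]
ft_force: [1.2, 0.7, 0.1]
finger_gap: -0.001
finger_force: 0.0
```

Run:
```python
from h import *
w=[pose(),(.5,.02,.066,85),(.424,-.115,.06,76.1),(.424,-.115,.004,76.1)];print(w[0])
for p,q in zip(w,w[1:]): print(delta(p,q))
```

```text
[6.05740788e-01 1.66899126e-01 6.65134855e-02 9.36391707e+01]
[-0.56  -0.459  0.002  0.096]
[-0.564 -0.256  0.024  0.099]
[0.    0.    0.224 0.   ]
```

Emit:
send_rows(rows=[-0.11, -0.09, 0, 0.02, -0.22, -0.18, 0, 0.04, -0.33, -0.27, 0, 0.06, -0.44, -0.36, 0, 0.08, -0.56, -0.46, 0, 0.096])

```text
time_s: 13.62
ee_pos: [0.5009, 0.0204, 0.0675]
eef_rot: [180.0, 0.0, 85.0]
ft_force: [0.3, -0.4, -0.3]
finger_gap: 0.002
finger_force: 0.0
```

Emit:
send_rows(rows=[-0.12, -0.05, 0, 0.02, -0.24, -0.1, 0, 0.04, -0.36, -0.16, 0.01, 0.06, -0.48, -0.21, 0.02, 0.08, -0.564, -0.256, 0.024, 0.1])

```text
time_s: 14.25
ee_pos: [0.4247, -0.1147, 0.0613]
eef_rot: [180.0, 0.0, 76.0]
ft_force: [-0.2, -0.7, -0.1]
finger_gap: -0.0
finger_force: 0.0
```

Run:
```python
from h import *
p=pose();print(p,delta(p,(.424,-.115,.004,76.1)))
i=env.capture('wrist');j=env.capture('top')[150:390,60:380]
print(pose())
cv2.imwrite('pics/f.png',np.hstack([cv2.resize(i,(400,300)),cv2.resize(j,(400,300))]))
```

```text
[ 4.24650596e-01 -1.14650085e-01  6.13357968e-02  7.59603587e+01] [-0.002 -0.002  0.229 -0.002]
[ 4.23662979e-01 -1.14668202e-01  6.11803958e-02  7.58912954e+01]
```

View pics/f.png

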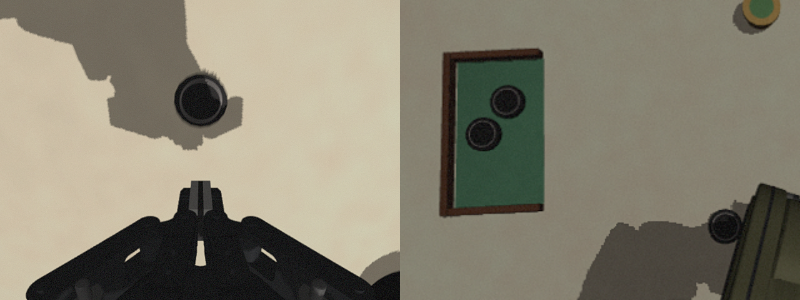

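Caps 1 and 2 lie inside the tray at (508,101) and (484,133). Cap3 at (201,100) lines up with the fingers.

Emit:
send_rows(rows=[0, 0, 0.06, 0, 0, 0, 0.12, 0, 0, 0, 0.18, 0, 0, 0, 0.21, 0, 0, 0, 0.227, 0])

```text
time_s: 14.98
ee_pos: [0.4261, -0.1126, 0.0044]
eef_rot: [180.0, -0.0, 76.2]
ft_force: [0.5, 0.1, 0.8]
finger_gap: -0.0
finger_force: 0.0
```

Emit:
send_rows(rows=[0.03, 0, 0, 0, 0.06, 0, 0, 0, 0.085, 0, 0, 0, 0.11, 0, 0, 0, 0.14, 0, 0, 0])

```text
time_s: 15.6
ee_pos: [0.4346, -0.0782, 0.0047]
eef_rot: [180.0, 0.0, 76.2]
ft_force: [-0.2, 0.1, -0.1]
finger_gap: 0.003
finger_force: 0.2
```

Emit:
send_rows(rows=[0.04, 0, 0, 0, 0.1, 0, 0, 0, 0.16, 0, 0, 0, 0.22, 0, 0, 0, 0.28, 0, 0, 0])

```text
time_s: 16.23
ee_pos: [0.4514, -0.0095, 0.0045]
eef_rot: [-180.0, -0.0, 76.2]
ft_force: [0.1, -1.0, 0.5]
finger_gap: 0.002
finger_force: 0.2
```

Emit:
send_rows(rows=[0.06, 0, 0, 0, 0.12, 0, 0, 0, 0.18, 0, 0, 0, 0.24, 0, 0, 0, 0.3, 0, 0, 0])

```text
time_s: 16.85
ee_pos: [0.4693, 0.0631, 0.0045]
eef_rot: [180.0, 0.0, 76.2]
ft_force: [-0.3, -1.1, 0.6]
finger_gap: 0.0
finger_force: 0.2
```

Run:
```python
from h import *
p=pose();print(p,delta(p,(.503,.203,.004,76)))
i=env.capture('wrist')
cv2.imwrite('pics/g.png',cv2.resize(i,(400,300)))
```

```text
[4.69315461e-01 6.31205029e-02 4.54341853e-03 7.61602579e+01] [ 0.576 -0.003  0.002  0.002]
```

View pics/g.png

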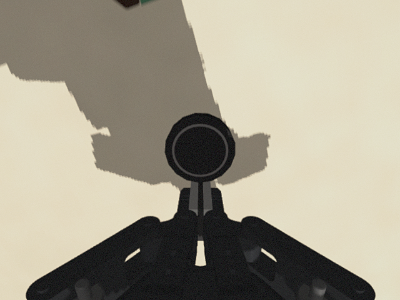

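Cap3 at (200,147) is centred, and the near wall end at (125,0) passes clear on the left.

Emit:
send_rows(rows=[0.06, 0, 0, 0, 0.13, 0, 0, 0, 0.2, 0, 0, 0, 0.26, 0, 0, 0, 0.32, 0, 0, 0])

```text
time_s: 17.52
ee_pos: [0.4884, 0.1409, 0.0045]
eef_rot: [180.0, 0.0, 76.2]
ft_force: [-0.6, -0.9, -0.6]
finger_gap: 0.004
finger_force: 0.2
```

Emit:
send_rows(rows=[0.06, 0, 0, 0, 0.115, 0, 0, 0, 0.165, 0, 0, 0, 0.21, 0, 0, 0, 0.25, 0, 0, 0])

```text
time_s: 18.15
ee_pos: [0.5033, 0.2011, 0.0045]
eef_rot: [-180.0, 0.0, 76.2]
ft_force: [-0.6, 0.2, 0.3]
finger_gap: 0.003
finger_force: 0.2
```

Emit:
send_rows(rows=[0.01, 0, 0, 0, -0.05, 0, 0, 0, -0.1, 0, 0, 0, -0.15, 0, -0.1, 0, -0.15, 0, -0.25, 0])

```text
time_s: 18.77
ee_pos: [0.4916, 0.1614, 0.0664]
eef_rot: [-179.8, 0.2, 76.0]
ft_force: [-0.4, 0.4, 0.6]
finger_gap: -0.001
finger_force: 0.0
```

Emit:
send_rows(rows=[-0.2, 0, -0.06, 0, -0.4, 0, -0.12, 0, -0.6, 0, -0.2, 0, -0.75, 0, -0.3, 0, -0.85, 0, -0.36, 0])

```text
time_s: 19.4
ee_pos: [0.442, -0.0447, 0.1581]
eef_rot: [180.0, 0.0, 76.0]
ft_force: [0.7, -0.9, -0.4]
finger_gap: -0.003
finger_force: 0.0
```

Run:
```python
from h import *
j=env.capture('top');print(pose())
cv2.imwrite('pics/h.png',j)
```

```text
[ 4.42321958e-01 -4.67259338e-02  1.59532613e-01  7.58988363e+01]
```

View pics/h.png

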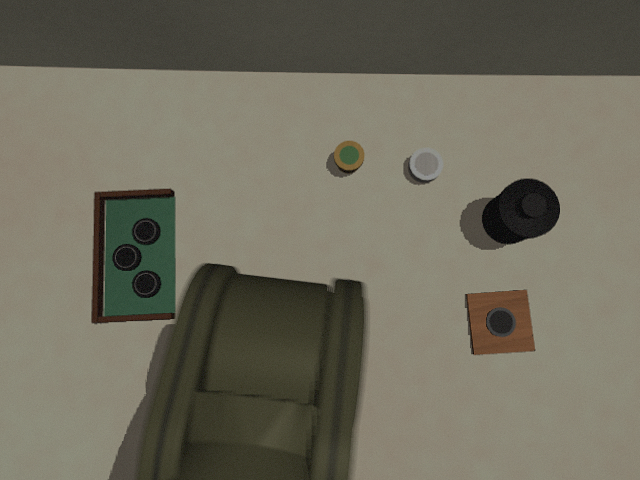

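All three caps lie flat inside the tray at (146,231), (126,257) and (146,284), at least 29 px (~48 mm) behind the open side at column 175. The other objects are where they started and the hand is clear.

```bash
python3 -c "
from bench import env
print(env.finish_job())"
```

```text
the job is handed in; nothing more can be done
None
```

I swept all three caps into the tray, where they lie flat and fully inside. The lensboard, loupe, film can and tank are where they started, the hand is clear, and I handed the job in at about 19.5 s; no verdict came back.

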